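# Centre the bulb on its porcelain socket base

## Task

A glass tube bulb has been left standing near the edge of a porcelain socket base. With light, low taps or nudges of a fingertip, slide it to the middle of that base so that its brass collar stands over the centre contact, with an even gap to the printed ring all round, then draw back. Do not grip, lift, tip or knock the bulb off, touch it only gently, and leave the other things on the counter where they are.

Things in the scene. Friction and masses are not known exactly. Their poses are not given: they have to be found in the camera images.
- bulb: the clear glass tube bulb standing on a porcelain base: 61 mm tall, about 70 g; a round brass collar 32 mm in diameter from 3 to 13 mm up, on a flat stud only 22 mm wide, then a 24 mm neck to 20 mm up and a glass tube (27 mm in diameter) with a domed top. Origin: centre of its underside, z up its axis. Pushed slowly and low, on the collar, it slides; pushed above about 18 mm it tips
- base: the fixed round porcelain base under the bulb: skirt 96 mm in diameter to 20 mm high, flat top 88 mm in diameter at 30 mm. Origin: centre of its underside, z up; the middle of the top is 30 mm above it. Yaw is of no matter. A flush printed ring (47 mm inner diameter) and brass contact mark the middle. At the start the bulb stands 16 to 25 mm off it, in any direction
- spare_base: a second porcelain base of the same shape, fixed and empty, on the same board about 240 mm from the first (either may be left or right); not needed. Origin: centre of its underside
- board: the fixed plywood board, 300 x 480 x 12 mm, on which the two bases and some bystanders stand. Origin: centre of its underside, on the counter
- spare_bulb: a second bulb of the same shape, standing on the board itself; leave alone. Origin: centre of its underside
- d_cell: a round battery standing on the board, 33 mm in diameter, 61 mm tall; leave alone. Origin: centre of its underside
- block_cell: a rectangular battery standing on the board, 17.5 x 26.5 x 49 mm; leave alone. Origin: centre of its underside
- carton: a small paper carton on the board, 38 x 38 x 62 mm; leave alone. Origin: centre of its underside
- coin_dish: a steel coin dish on the counter, 90 mm in diameter, 18 mm high; leave alone. Origin: centre of its underside
- screwdriver: a screwdriver lying on the counter; leave alone. Origin: about the middle of its length, at the counter
Mind the look-alikes: they are no part of the job. Leave any pink or purple look-alike of the bulb alone.

How it is judged:
At the end, for the whole second after the job is handed in: The bulb stands upright (within 0.06 rad) and still on the porcelain base, its axis within 6 mm of the middle of the base; the bystanders are within 20 mm of where they were (horizontal distance between bulb and base below 0.006 m and z of bulb in the frame of base between 0.027 and 0.033 m and angle between bulb's own z axis and vertical below 0.06 rad and linear speed of bulb below 0.02 m/s and distance of each of spare_bulb, d_cell, block_cell, carton, coin_dish, screwdriver from where it was at the start of the episode below 0.02 m); the robot touches nothing.
It fails at once if the bulb is tipped (more than 0.35 rad) or knocked over (angle between bulb's own z axis and vertical above 0.35 rad).
It fails at once if the bulb is lifted off the base (more than 8 mm) or knocked off it (z of bulb in the frame of base above 0.038 m or z of bulb in the frame of base below 0.022 m).
It fails at once if the bulb is struck or gripped hard (over 10 N from the robot) (contact force between bulb and the fingers above 10 N or contact force between bulb and the arm above 10 N).
It fails at once if the bulb is knocked along (faster than 0.2 m/s) (linear speed of bulb above 0.2 m/s).
It fails at once if a bystander is disturbed (moved more than 20 mm) (distance of any of spare_bulb, d_cell, block_cell, carton, coin_dish, screwdriver from where it was at the start of the episode above 0.02 m).
It also fails if it takes over 45 s, if anything falls off the work surface, if the arm or the gripper's body presses on something with over 40 N, if the wrist force passes 120 N, or if a joint passes its speed limit or range.

## Robot

A 6-joint arm with a two-finger parallel gripper is mounted at the origin on the work surface. World frame = base frame: x ahead of the robot, y to its left, z up, the work surface at z = 0. Lengths are in m, angles in rad, forces in N, time in s.
With the tool pointing down it reaches from about 0.3 to 0.875 m from the base axis. Payload 6.4 kg.
Tool frame: the origin (TCP) lies midway between the tips of the shut fingers; the grasp point (between the pads) lies 19 mm behind it; z points along the fingers, y is the line along which they close (so a half turn about z gives the same grasp; the last joint's range is limited). The gripper opens to 85 mm and grips with 20 to 120 N. Pads are 22 mm wide; open, the fingers measure 114 mm over their backs; the gripper's body (76 mm by 85 mm) begins 54 mm behind the grasp point. The pads swing forward as they close: fully open they stand 13 mm farther back than shut.
Start: joints at [1.078, 0.181, 1.607, -0, 1.354, -0.206], TCP at [0.163, 0.552, 0.231] pointing down, gripper open.
Joint ranges: [-2.99, 2.99], [-0.89, 2.07], [0.3, 2.58], [-1.14, 4.28], [0, 2.63], [-3.12, 3.12]. Speed limits (rad/s): [2.57, 2.57, 3.01, 3.14, 3.14, 3.14].

## Interface

Orientations are given as a unit quaternion [w, x, y, z].
In Python, from bench import ctrl gives the robot as it stands.
- The arm moves only by the tool send_rows, never from a script. Its argument "motion" is a list of rows, each a list of 7 numbers: the turn, a rotation vector about the tool's x, y, z in degrees, then the shift along the tool's x, y, z in mm, then the closure, from -1 (fully open) to 1 (shut). In form: [[rx, ry, rz, tx, ty, tz, grip], ...]. A call has exactly 10 rows; each row shifts and turns the commanded pose from where the row before left it, along the tool's axes as they then stand; what a row does not reach is not made up. A row lasts 1/10 s, in which the tool goes at most 50 mm and 8.59 degrees, less where a joint would pass 70% of its speed; a pose out of reach is approached as far as the arm can. A call is refused whole if a number of a shift passes 50 or a number of a turn 8.59, either way. A call with a gripper value outside its range is refused whole. The fingers move at their own pace and stop on an object; the grip force is fixed at half the most. Time passes only in rows, so rows that do not move let the fingers close, or fill a call up. It gives the time, the measured TCP pose, the force, the opening and the grip force at its end, in the units of the state.
- ctrl.get_obs(): the state, without advancing time (a new reading comes with each control period).
- ctrl.camera(name): name is "scene" or "top"; returns a dict with "color" (400x640x3 uint8, red, green, blue), "z_map" (400x640 float32, m along the optical axis (not along the pixel's ray), 0 where there is no reading), "mtx" (3x3 intrinsics, pixels), "extrinsics" (4x4, takes a point from camera to world coordinates). Camera axes: x right, y down, z forward; pixel columns grow to the right and rows downward; lengths in m; the calibration is good to about 2 mm. A picture is of the moment at which its call begins.
- ctrl.hand_in(): hands the job in; it is judged then, once.
The state is a dict: "time_s": time; "q": joint angles; "dq": joint speeds; "joint_efforts": joint torques, N m; "eef_pos": TCP position; "eef_rot": TCP orientation; "wrist_force": force on the tool from outside, world axes, zero at the start; "torque": the same for the moment, N m; "opening": opening from 0.0 (shut) to 1.0 (fully open); "grasp_force": force on a finger pad.
Only numpy, scipy, OpenCV 4.12 (cv2) and the standard library are available. Lean on these libraries where they do the work, as an engineer would, in place of code of your own. Each camera call takes 0.05 s, during which the arm holds its last target. There are 200 camera calls.

## Working session

There is one attempt and no reset: what is moved stays moved. The work goes in short steps, Python scripts to look and compute and a tool call to move; the robot and the scene stay as the last step left them, time stands still between calls to the robot, and variables do not carry over. Pictures are saved under pics/ and viewed, at most 10 in all, crops included, and the job is handed in when it is done.

Besides the shell and the picture viewer there is one more tool, called in YAML: its name, and indented under it one key for each argument. send_rows: Moves the arm, as the interface text tells. Its arguments: {"type":"object","properties":{"motion":{"type":"array","items":{"type":"array","items":{"type":"number"}}}},"required":["motion"]}

```bash
mkdir -p pics; python3 - <<'E'
from bench import ctrl
import cv2,numpy as np
o=ctrl.get_obs()
print(o['time_s'],o['eef_pos'],o['eef_rot'],o['opening'],o['wrist_force'])
for n in('scene','top'):
    c=ctrl.camera(n); np.savez(f'{n}0.npz',**c)
    cv2.imwrite(f'pics/{n}0.png',c['color'][:,:,::-1]); print(n,c['mtx'].round(1).tolist(),c['extrinsics'].round(3).tolist())
E
```

```text
0.0 [0.16240229 0.5509936  0.23036387] [-2.92277964e-04  1.42909551e-01  9.89735347e-01 -8.47357717e-04] 1.0015067414999257 [-0.09812488  0.56844503  0.40904971]
scene [[397.1, 0.0, 323.6], [0.0, 397.1, 206.8], [0.0, 0.0, 1.0]] [[-0.005, 0.741, -0.671, 1.092], [1.0, -0.01, -0.018, -0.001], [-0.02, -0.671, -0.741, 0.731], [0.0, 0.0, 0.0, 1.0]]
top [[365.4, 0.0, 313.4], [0.0, 365.4, 201.2], [0.0, 0.0, 1.0]] [[-0.013, -0.986, 0.165, 0.317], [-1.0, 0.017, 0.024, -0.016], [-0.027, -0.165, -0.986, 0.999], [0.0, 0.0, 0.0, 1.0]]
```

View pics/scene0.png

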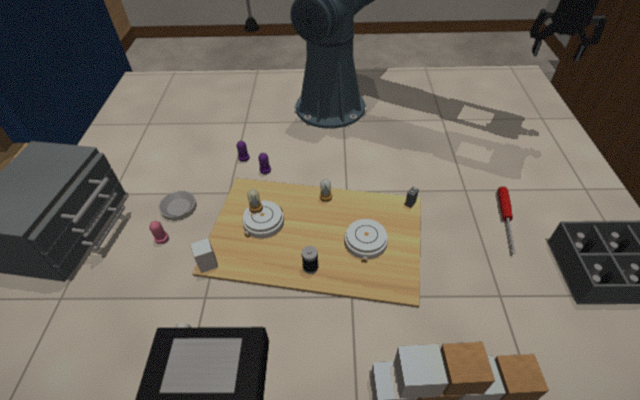

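View pics/top0.png

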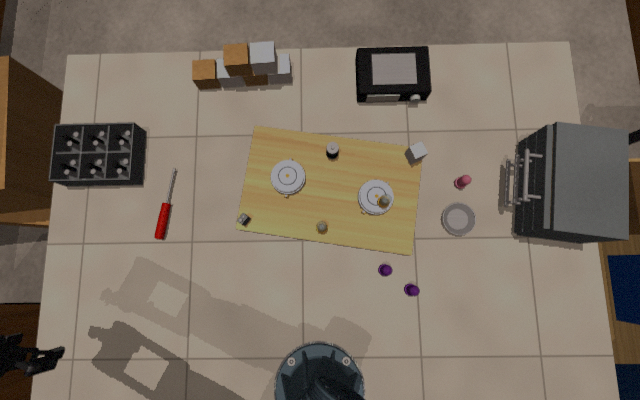

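```bash
python3 - <<'E'
import cv2,numpy as np
t=np.load('top0.npz')['color'];s=np.load('scene0.npz')['color']
a=cv2.resize(t[172:222,346:406],None,fx=8,fy=8,interpolation=cv2.INTER_CUBIC)[:,:,::-1]
b=cv2.resize(s[180:245,233:293],None,fx=8,fy=8,interpolation=cv2.INTER_CUBIC)[:,:,::-1]
h=max(a.shape[0],b.shape[0])
im=np.zeros((h,800,3),np.uint8); 
a=a[:, :400+80]; 
im=np.zeros((h,960,3),np.uint8); im[:a.shape[0],:480]=a; im[:b.shape[0],480:]=b
cv2.imwrite('pics/crop0.png',cv2.resize(im,None,fx=.833,fy=.833))
E
```

```text
(no output)
```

View pics/crop0.png

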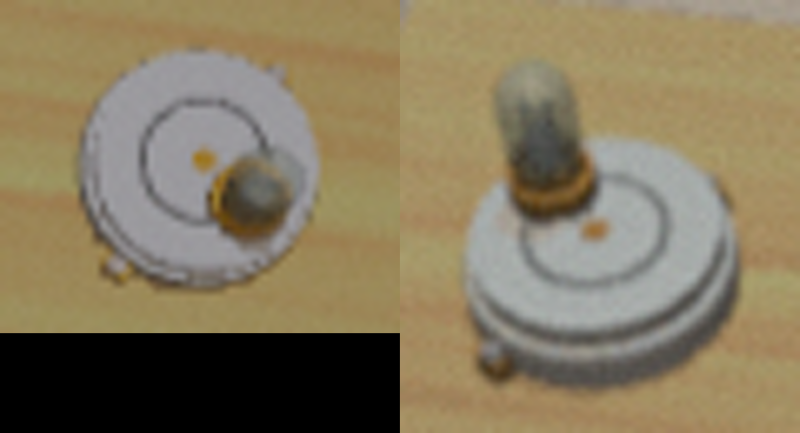

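```bash
cat > h.py <<'E'
import cv2,numpy as np
from scipy.optimize import least_squares
def cast(c,uv,z):
    uv=np.atleast_2d(uv).astype(float);K=c['mtx'];T=c['extrinsics']
    d=np.c_[(uv-[K[0,2],K[1,2]])/[K[0,0],K[1,1]],np.ones(len(uv))]@T[:3,:3].T
    return (T[:3,3]+d*((z-T[2,3])/d[:,2])[:,None])[:,:2]
def proj(c,p):
    K=c['mtx'];T=c['extrinsics'];q=(np.asarray(p)-T[:3,3])@T[:3,:3];return (K@(q/q[2]))[:2]
def measure(c,base,r=0.043):
    """orange pixels on the base; S-weighted. returns contact centre (if seen) & collar centre"""
    hsv=cv2.cvtColor(c['color'],cv2.COLOR_RGB2HSV)
    vv,uu=np.mgrid[:400,:640]; P=cast(c,np.c_[uu.ravel(),vv.ravel()],.042).reshape(400,640,2)
    near=np.hypot(*(P-base).transpose(2,0,1))<r
    m=(near&(hsv[...,0]<28)&(hsv[...,0]>5)&(hsv[...,1]>110)).astype(np.uint8)
    n,l,st,ce=cv2.connectedComponentsWithStats(m,connectivity=8)
    out=[]
    for i in range(1,n):
        if st[i,4]<2: continue
        ys,xs=np.where(l==i); w=hsv[ys,xs,1].astype(float)-80
        u=np.average(np.c_[xs,ys],axis=0,weights=w)
        out.append((int(st[i,4]),u.round(1),cast(c,u,.042)[0].round(4),st[i,:4].tolist()))
    return out,m
def fitcollar(c,m,comp,z=.050):
    pass
E
python3 - <<'E'
from h import *
for n,uv,uc in(('top',(376.5,195.9),(383.7,201.8)),('scene',(262.3,214.4),(256,209))):
    c=np.load(n+'0.npz'); b=cast(c,uv,.042)[0]; print(n,'contact',b,'collar',cast(c,uc,.050)[0])
    o,m=measure(c,b); print(*o,sep='\n')
    # white plate centroid check
    hsv=cv2.cvtColor(c['color'],cv2.COLOR_RGB2HSV); s=np.array([int(uv[0]),int(uv[1])])
    print(proj(c,[*b,.042]))
    x0,y0=s-24; sub=m[y0:y0+48,x0:x0+48]; ys,xs=np.where(sub); 
    for y in range(ys.min(),ys.max()+1): print(y+y0,''.join('.#'[v] for v in sub[y]))
    zc=c['z_map']; K=c['mtx'];T=c['extrinsics']; d=zc[s[1]+8,s[0]-4]; print('z check',(T[:3,3]+T[:3,:3]@(np.array([(s[0]-4-K[0,2])/K[0,0],(s[1]+8-K[1,2])/K[1,1],1])*d)))
E
```

```text
top contact [ 0.48842939 -0.16008107] collar [ 0.47096443 -0.17699575]
(6, array([376. , 195.5]), array([ 0.4896, -0.1588]), [375, 195, 3, 2])
(45, array([380.8, 203.2]), array([ 0.4686, -0.1704]), [377, 197, 11, 11])
[376.5 195.9]
195 .......................###......................
196 .......................###......................
197 ............................##..................
198 ...........................##...................
199 ..........................##....................
200 ..........................###...................
201 .........................###....................
202 .........................####...................
203 ..........................###...................
204 ..........................#####...##............
205 ...........................#########............
206 ............................#######.............
207 ..............................###...............
z check [ 0.46974845 -0.14759129  0.04102052]
scene contact [ 0.48999878 -0.15854933] collar [ 0.48022942 -0.17314342]
(65, array([255.9, 208.2]), array([ 0.4704, -0.1758]), [250, 203, 12, 9])
(3, array([261.9, 214. ]), array([ 0.4888, -0.1597]), [261, 214, 3, 1])
[262.3 214.4]
203 .....................##.........................
204 .....................###........................
205 .....................###........................
206 ............##.....#####........................
207 ............####.#######........................
208 ............############........................
209 ............###########.........................
210 .............#########..........................
211 ..............#######...........................
212 ................................................
213 ................................................
214 .......................###......................
z check [ 0.51496523 -0.16525467  0.04456574]
```

```bash
python3 - <<'E'
from h import *
t=np.load('top0.npz');s=np.load('scene0.npz')
print(cast(t,[(382.8,201.5),(376.6,201.5),(382.8,207.5)],.052))
print(cast(s,(255.6,211.5),.045),cast(s,(255.6,208),.05),cast(s,[(249.6,207.5),(261.6,205.5)],.05))
g=[]
for n,c in(('t',t),('s',s)):
  for nm,q in(('spare_base',0),):pass
# bystanders near: print heights >70mm within 0.2 of base
K,T=t['mtx'],t['extrinsics'];vv,uu=np.mgrid[:400,:640];z=t['z_map']
X=np.stack([(uu-K[0,2])/K[0,0]*z,(vv-K[1,2])/K[1,1]*z,z],-1)@T[:3,:3].T+T[:3,3]
m=((X[...,2]>.045)&(z>0)&(np.hypot(X[...,0]-.489,X[...,1]+.159)<.3)).astype(np.uint8)
n,l,st,ce=cv2.connectedComponentsWithStats(m)
for i in range(1,n):
  if st[i,4]>8: print(st[i,4],X[l==i].mean(0).round(3),X[l==i].max(0).round(3))
E
```

```text
[[ 0.47147489 -0.17435139]
 [ 0.47175816 -0.15821891]
 [ 0.45563095 -0.17364942]]
[[ 0.48350697 -0.17441279]] [[ 0.47710097 -0.17444644]] [[ 0.47535366 -0.18862685]
 [ 0.46943435 -0.16134214]]
449 [ 0.774 -0.183  0.057] [ 0.788 -0.119  0.065]
15 [ 0.76  -0.275  0.047] [ 0.765 -0.268  0.051]
273 [ 0.6   -0.266  0.07 ] [ 0.628 -0.245  0.079]
151 [ 0.612 -0.045  0.068] [ 0.631 -0.029  0.075]
9 [0.56  0.091 0.046] [0.566 0.096 0.048]
88 [ 0.525 -0.392  0.056] [ 0.538 -0.381  0.064]
10 [0.524 0.065 0.046] [0.532 0.069 0.047]
154 [ 0.469 -0.172  0.084] [ 0.495 -0.16   0.105]
87 [ 0.408 -0.013  0.068] [ 0.422 -0.002  0.076]
92 [ 0.295 -0.176  0.056] [ 0.308 -0.164  0.064]
95 [ 0.244 -0.241  0.057] [ 0.255 -0.23   0.064]
```

send_rows:
  motion:
    - [0,0,0,-24,-32,0,1]
    - [0,0,0,-24,-32,0,1]
    - [0,0,0,-24,-32,0,1]
    - [0,0,0,-24,-32,0,1]
    - [0,0,0,-24,-32,0,1]
    - [0,0,0,-24,-32,0,1]
    - [0,0,0,-24,-32,0,1]
    - [0,0,0,-24,-32,0,1]
    - [0,0,0,-24,-32,0,1]
    - [0,0,0,-24,-32,0,1]

```text
time_s: 1.1
eef_pos: [0.3023, 0.1753, 0.2312]
eef_rot: [0.0, 0.143, 0.99, 0.0]
wrist_force: [1.6, 0.0, 0.6]
opening: 0.002
grasp_force: 0.0
```

send_rows:
  motion:
    - [0,0,0,-24,-32,0,1]
    - [0,0,0,-24,-32,0,1]
    - [0,0,0,-24,-32,0,1]
    - [0,0,0,-24,-32,0,1]
    - [0,0,0,-24,-32,0,1]
    - [0,0,0,-24,-32,0,1]
    - [0,0,0,-24,-32,0,1]
    - [0,0,0,-24,-32,0,1]
    - [0,0,0,-24,-32,0,1]
    - [0,0,0,-24,-32,0,1]

```text
time_s: 2.1
eef_pos: [0.4421, -0.1997, 0.2309]
eef_rot: [-0.0, 0.143, 0.99, 0.0]
wrist_force: [0.2, 0.3, 0.2]
opening: -0.002
grasp_force: 0.0
```

send_rows:
  motion:
    - [0,0,8,0,0,0,1]
    - [0,0,8,0,0,0,1]
    - [0,0,8,0,0,0,1]
    - [0,0,8,0,0,0,1]
    - [0,0,8,0,0,0,1]
    - [0,0,8,0,0,0,1]
    - [0,0,8,0,0,0,1]
    - [0,0,8,0,0,0,1]
    - [0,0,8,0,0,0,1]
    - [0,0,8,0,0,0,1]

```text
time_s: 3.1
eef_pos: [0.4417, -0.1979, 0.2309]
eef_rot: [-0.0, 0.748, 0.664, -0.0]
wrist_force: [-0.3, -0.1, -0.1]
opening: 0.004
grasp_force: 0.0
```

send_rows:
  motion:
    - [0,0,8,0,0,0,1]
    - [0,0,8,0,0,0,1]
    - [0,0,8,0,0,0,1]
    - [0,0,8,0,0,0,1]
    - [0,0,8,0,0,0,1]
    - [0,0,3.6,0,0,0,1]
    - [0,0,0,0,0,0,1]
    - [0,0,0,0,0,0,1]
    - [0,0,0,0,0,0,1]
    - [0,0,0,0,0,0,1]

```text
time_s: 4.1
eef_pos: [0.4419, -0.1981, 0.2312]
eef_rot: [-0.0, 0.94, 0.342, -0.0]
wrist_force: [0.6, 0.3, 0.9]
opening: -0.002
grasp_force: 0.0
```

```bash
cat > st.py <<'E'
from bench import ctrl
import numpy as np
from scipy.spatial.transform import Rotation as R
o=ctrl.get_obs();q=o['eef_rot'];r=R.from_quat([q[1],q[2],q[3],q[0]]).as_matrix()
print(o['time_s'],o['eef_pos'].round(4),'q',np.round(o['q'],2),'open',o['opening'],'F',o['wrist_force'].round(2));print(r.round(3))
E
python3 st.py
```

```text
4.1 [ 0.4419 -0.1981  0.2312] q [-0.67 -0.03  1.83  0.    1.34  0.21] open -0.0022982616960505564 F [0.58 0.34 0.93]
[[ 0.766  0.643 -0.   ]
 [ 0.643 -0.766  0.   ]
 [-0.    -0.    -1.   ]]
```

send_rows:
  motion:
    - [0,0,0,-10,0,0,1]
    - [0,0,0,0,0,40,1]
    - [0,0,0,0,0,40,1]
    - [0,0,0,0,0,40,1]
    - [0,0,0,0,0,30,1]
    - [0,0,0,0,0,20,1]
    - [0,0,0,0,0,10,1]
    - [0,4,0,0,0,3,1]
    - [0,4,0,0,0,0,1]
    - [0,0,0,0,0,0,1]

```text
time_s: 5.1
eef_pos: [0.4338, -0.2058, 0.0487]
eef_rot: [-0.024, 0.938, 0.34, 0.066]
wrist_force: [-0.4, -0.6, -0.5]
opening: -0.002
grasp_force: 0.0
```

```bash
python3 st.py; cat > pic.py <<'E'
import sys,cv2,numpy as np
from bench import ctrl
k=sys.argv[1]; L=[]
for n,(y,x) in(('top',(167,341)),('scene',(172,225))):
    c=ctrl.camera(n); np.savez(f'{n}{k}.npz',**c)
    L.append(cv2.resize(c['color'][y:y+65,x:x+65],(400,400),interpolation=cv2.INTER_CUBIC)[:,:,::-1])
cv2.imwrite(f'pics/c{k}.png',np.hstack(L))
E
python3 pic.py 1
```

```text
5.1 [ 0.4338 -0.2058  0.0487] q [-0.79  0.2   2.01  0.18  0.92 -0.02] open -0.0018167782329377052 F [-0.41 -0.56 -0.53]
[[ 0.76   0.641  0.108]
 [ 0.634 -0.768  0.089]
 [ 0.14   0.001 -0.99 ]]
```

View pics/c1.png

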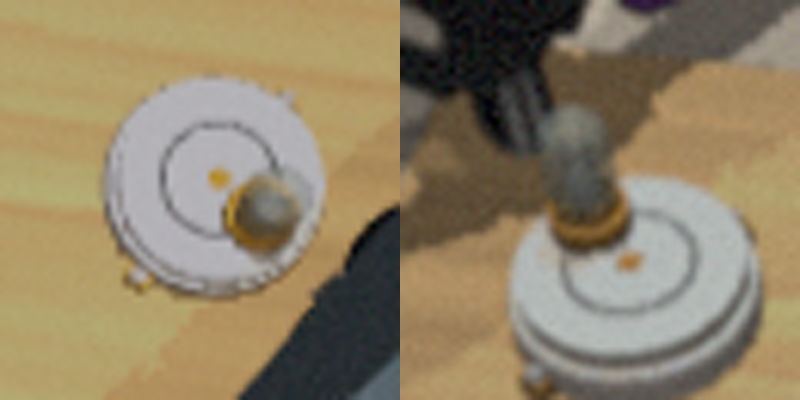

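send_rows:
  motion:
    - [0,0,0,4,0,0.56,1]
    - [0,0,0,4,0,0.56,1]
    - [0,0,0,2,0,0.28,1]
    - [0,0,0,2,0,0.28,1]
    - [0,0,0,2,0,0.28,1]
    - [0,0,0,2,0,0.28,1]
    - [0,0,0,2,0,0.28,1]
    - [0,0,0,2,0,0.28,1]
    - [0,0,0,2,0,0.28,1]
    - [0,0,0,2,0,0.28,1]

```text
time_s: 6.2
eef_pos: [0.4529, -0.1889, 0.0483]
eef_rot: [-0.024, 0.938, 0.341, 0.065]
wrist_force: [-0.2, -1.0, -0.8]
opening: -0.0
grasp_force: 0.2
```

send_rows:
  motion:
    - [0,0,0,1.5,0,0.21,1]
    - [0,0,0,1.5,0,0.21,1]
    - [0,0,0,1.5,0,0.21,1]
    - [0,0,0,1.5,0,0.21,1]
    - [0,0,0,1.5,0,0.21,1]
    - [0,0,0,1.5,0,0.21,1]
    - [0,0,0,0,0,0,1]
    - [0,0,0,0,0,0,1]
    - [0,0,0,0,0,0,1]
    - [0,0,0,0,0,0,1]

```text
time_s: 7.2
eef_pos: [0.4599, -0.1831, 0.0483]
eef_rot: [-0.024, 0.938, 0.341, 0.066]
wrist_force: [0.1, -0.1, -0.2]
opening: -0.001
grasp_force: 0.0
```

```bash
python3 st.py;python3 pic.py 2
```

```text
7.2 [ 0.4599 -0.1831  0.0483] q [-0.71  0.23  1.98  0.17  0.91  0.06] open -0.0013483021568033552 F [ 0.1  -0.12 -0.2 ]
[[ 0.759  0.642  0.107]
 [ 0.636 -0.766  0.089]
 [ 0.139 -0.    -0.99 ]]
```

View pics/c2.png

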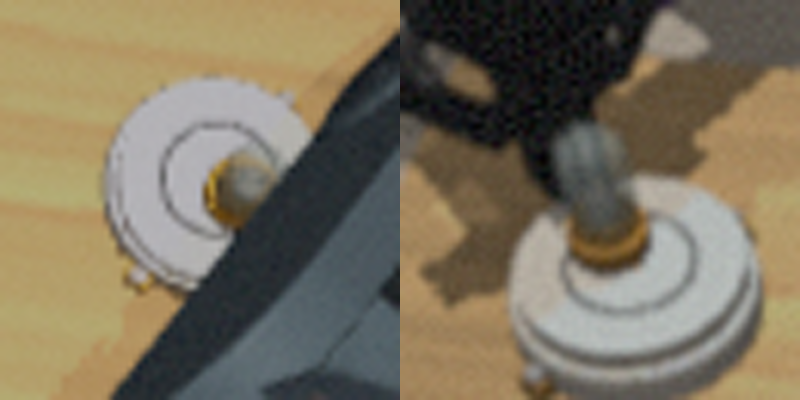

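send_rows:
  motion:
    - [0,0,0,1,0,0.14,1]
    - [0,0,0,1,0,0.14,1]
    - [0,0,0,1.5,0,0.21,1]
    - [0,0,0,1.5,0,0.21,1]
    - [0,0,0,1.5,0,0.21,1]
    - [0,0,0,1.5,0,0.21,1]
    - [0,0,0,1,0,0.14,1]
    - [0,0,0,0,0,0,1]
    - [0,0,0,0,0,0,1]
    - [0,0,0,0,0,0,1]

```text
time_s: 8.3
eef_pos: [0.4669, -0.1773, 0.0483]
eef_rot: [-0.024, 0.938, 0.341, 0.066]
wrist_force: [1.1, -1.1, 0.8]
opening: -0.001
grasp_force: 0.0
```

```bash
python3 st.py
```

```text
8.3 [ 0.4669 -0.1773  0.0483] q [-0.69  0.24  1.97  0.17  0.91  0.08] open -0.0005488285549841037 F [ 1.14 -1.07  0.78]
[[ 0.759  0.642  0.107]
 [ 0.636 -0.766  0.089]
 [ 0.139 -0.    -0.99 ]]
```

send_rows:
  motion:
    - [0,0,0,-2,0,-0.28,1]
    - [0,0,0,-5,0,-0.7,1]
    - [0,0,0,-10,0,-1.4,1]
    - [0,0,0,-20,0,-2.8,1]
    - [0,0,0,-20,0,-2.8,1]
    - [0,0,0,-20,0,-2.8,1]
    - [0,0,0,0,0,0,1]
    - [0,0,0,0,0,0,1]
    - [0,0,0,0,0,0,1]
    - [0,0,0,0,0,0,1]

```text
time_s: 9.3
eef_pos: [0.4076, -0.2268, 0.0483]
eef_rot: [-0.024, 0.937, 0.341, 0.066]
wrist_force: [0.1, -0.7, -0.4]
opening: 0.0
grasp_force: 0.0
```

```bash
python3 pic.py 3; python3 st.py|head -1; python3 - <<'E'
from h import *
for n in('top','scene'):
    c=np.load(n+'3.npz'); o,m=measure(c,np.array([.489,-.159])); print(n,proj(c,[.489,-.159,.042]),*o)
    ys,xs=np.where(m)
    for y in range(ys.min(),ys.max()+1): print(y,xs.min(),''.join('.#'[v] for v in m[y,xs.min():xs.max()+1]))
E
```

```text
9.4 [ 0.4076 -0.2268  0.0483] q [-0.86  0.18  2.04  0.18  0.92 -0.1 ] open 0.0021080200458924257 F [ 0.68  0.11 -0.14]
top [376.08149025 195.69535268] (39, array([375.3, 197.2]), array([ 0.4849, -0.1568]), [372, 191, 11, 10])
191 372 ..#........
192 372 .##........
193 372 ###........
194 372 ##.........
195 372 ##.........
196 372 ##.........
197 372 ####......#
198 372 .###..#.###
199 372 .#########.
200 372 ...######..
scene [262.15236157 214.07608441] (68, array([261. , 213.6]), array([ 0.4875, -0.1619]), [254, 208, 13, 10])
208 254 ...........#.
209 254 ...........##
210 254 .#.........##
211 254 ##.......####
212 254 .###.##.#####
213 254 .############
214 254 .############
215 254 ..##########.
216 254 ...########..
217 254 .....####....
```

View pics/c3.png

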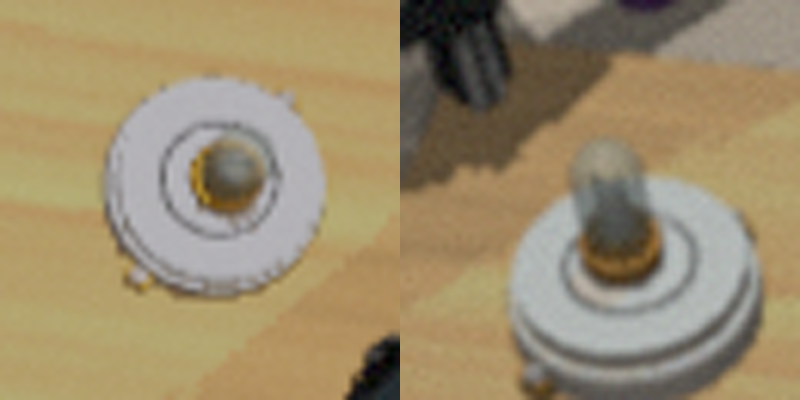

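```bash
python3 - <<'E'
from h import *
t=np.load('top3.npz');s=np.load('scene3.npz')
print(cast(t,(377.7,194.5),.052),cast(s,(260.5,217.3),.045)-[.016,0])
for x,y in((.489,-.159),(.485,-.163),(.482,-.165)):  # predicted collar extents
  for n,c in(('t',t),('s',s)):
    a=np.linspace(0,6.28,60); P=np.array([proj(c,[x+.016*np.cos(k),y+.016*np.sin(k),z]) for k in a for z in(.045,.055)])
    print(x,y,n,P.min(0).round(1),P.max(0).round(1))
E
```

```text
[[ 0.4903099  -0.16186393]] [[ 0.48537263 -0.16103699]]
0.489 -0.159 t [370.2 188.8] [382.9 201.5]
0.489 -0.159 s [254.4 205.2] [268.9 218.5]
0.485 -0.163 t [371.7 190.3] [384.5 202.9]
0.485 -0.163 s [252.8 203.9] [267.4 217.2]
0.482 -0.165 t [372.6 191.4] [385.4 204. ]
0.482 -0.165 s [252.1 203. ] [266.6 216.2]
```

send_rows:
  motion:
    - [0,0,0,20,0,2.8,1]
    - [0,0,0,20,0,2.8,1]
    - [0,0,0,15,0,2.1,1]
    - [0,0,0,10,0,1.4,1]
    - [0,0,0,4,0,0.56,1]
    - [0,0,0,2,0,0.28,1]
    - [0,0,0,2,0,0.28,1]
    - [0,0,0,1.5,0,0.21,1]
    - [0,0,0,1,0,0.14,1]
    - [0,0,0,1,0,0.14,1]

```text
time_s: 10.4
eef_pos: [0.4664, -0.1778, 0.0483]
eef_rot: [-0.024, 0.938, 0.341, 0.066]
wrist_force: [-0.6, 0.2, 0.1]
opening: -0.002
grasp_force: 0.0
```

send_rows:
  motion:
    - [0,0,0,1,0,0.14,1]
    - [0,0,0,1,0,0.14,1]
    - [0,0,0,1,0,0.14,1]
    - [0,0,0,0,0,0,1]
    - [0,0,0,0,0,0,1]
    - [0,0,0,0,0,0,1]
    - [0,0,0,-2,0,-0.28,1]
    - [0,0,0,-5,0,-0.7,1]
    - [0,0,0,-10,0,-1.4,1]
    - [0,0,0,-20,0,-2.8,1]

```text
time_s: 11.4
eef_pos: [0.4398, -0.1998, 0.0483]
eef_rot: [-0.024, 0.937, 0.342, 0.066]
wrist_force: [0.3, -0.5, 0.1]
opening: 0.003
grasp_force: 0.0
```

send_rows:
  motion:
    - [0,0,0,-20,0,-2.8,1]
    - [0,0,0,-20,0,-2.8,1]
    - [0,0,0,0,0,-20,1]
    - [0,0,0,0,0,-30,1]
    - [0,0,0,0,0,-30,1]
    - [0,0,0,0,0,0,1]
    - [0,0,0,0,0,0,1]
    - [0,0,0,0,0,0,1]
    - [0,0,0,0,0,0,1]
    - [0,0,0,0,0,0,1]

```text
time_s: 12.4
eef_pos: [0.4002, -0.2321, 0.1265]
eef_rot: [-0.025, 0.937, 0.341, 0.065]
wrist_force: [0.7, 0.1, 0.7]
opening: -0.003
grasp_force: 0.0
```

```bash
python3 pic.py 4; python3 st.py|head -1; python3 - <<'E'
from h import *
for n in('top','scene'):
    c=np.load(n+'4.npz'); o,m=measure(c,np.array([.489,-.159])); print(n,*o)
    ys,xs=np.where(m)
    for y in range(ys.min(),ys.max()+1): print(y,xs.min(),''.join('.#'[v] for v in m[y,xs.min():xs.max()+1]))
E
```

```text
12.5 [ 0.4004 -0.2324  0.1268] q [-0.88  0.03  2.01  0.16  1.11 -0.08] open -0.0010767964946038905 F [-0.25 -0.04  0.47]
top (44, array([374.8, 196.6]), array([ 0.4867, -0.1555]), [371, 190, 11, 11])
190 371 ...#.......
191 371 ..##.......
192 371 .###.......
193 371 .##........
194 371 ###........
195 371 ###........
196 371 .###.......
197 371 .####....##
198 371 ..#########
199 371 ..########.
200 371 ....####...
scene (66, array([261.8, 214.3]), array([ 0.4896, -0.1598]), [256, 209, 12, 10])
209 256 ..........#.
210 256 .........###
211 256 ........####
212 256 ##......####
213 256 ####.#######
214 256 ############
215 256 ###########.
216 256 ##########..
217 256 ..#######...
218 256 .....#......
```

View pics/c4.png

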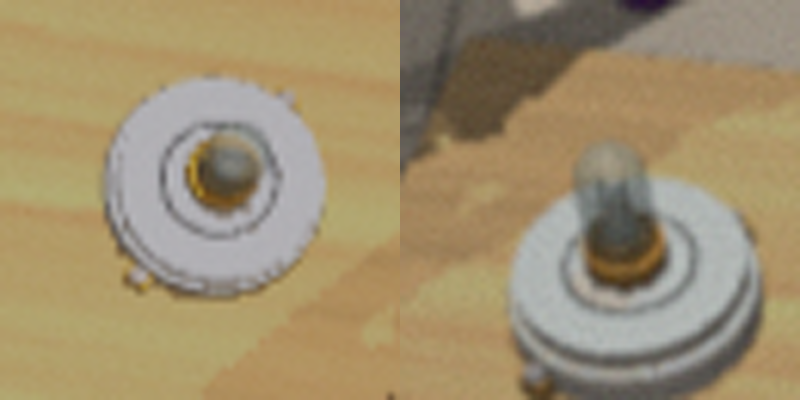

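```bash
python3 -c "
from bench import ctrl
print(ctrl.hand_in())"
```

```text
the job is handed in; nothing more can be done
None
```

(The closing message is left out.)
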